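# Load an eye lug into the belt-grinding jig

## Task

Load the forged eye lug into the grinding jig: put its eye over the locating post with the shank between the two dowels, and push it down past the post's spring balls until you feel it sit fully home on the rest collar, leaning on it for a moment with a steady 10 to 35 N to be sure. Only then swing the hinged clamp leaf over onto it, press the leaf down without forcing it until it snaps under the roller catch, and let go. Leave the tube offcut and the tin where they stand.

Things in the scene. Friction and masses are not known exactly. Their poses are not given: they have to be found in the camera images.
- lug: the workpiece, a steel eye lug (0.2 to 0.4 kg) lying flat on the bench: a ring-shaped eye, outside diameter 46, bore 26, height 26 mm, with a straight shank 20 wide and 14 mm thick that sticks out along the lug's +y, its middle plane at half the eye's height (13 mm). Origin on the bore's axis at the underside of the eye; z up.
- shank_end (a point): the end of the lug's shank, 78 mm along the lug's +y from the bore's axis and 13 mm above its underside
- collar: the jig's rest collar, a fixed steel disc of 43 mm diameter that the eye must sit on. Origin at the centre of its upper face, 14 mm above the jig's base plate and 42 to 54 mm above the bench (the jig stands on bolsters of various heights); z up. A loaded lug has the collar's directions. On the x axis nothing taller than the base plate stands within 65 mm of the post. A push over 35 N on it marks it.
- post_top (a point): top centre of the locating post that stands in the middle of the collar: 24 mm diameter, reaching 20 mm above the collar, its top 6 mm tapered to 16 mm. Two spring balls stick out of it at +x and -x, 4.5 mm above the collar: a lug laid on the post hangs up on them 5 to 7 mm above the collar and looks nearly home; 5 to 14 N of push beside its own weight takes it past them.
- dowels (a point): midway between the tops of two upright dowels, 8 mm diameter with a clear gap of 22.5 mm between them (along the collar's x), tops tapered over 6 mm; it lies 55 mm from the post along the collar's +y and 16 mm above the collar. The shank goes down between them and over a low rest block just behind them.
- leaf (a joint): angle (rad) of the hinged clamp leaf, an aluminium bar 44 wide and 10 mm thick: 0 = level, its pad on a fully seated lug; starts open at 1.75 to 2.0 (stop at 2.05), leaning back past upright. Stiff hinge, stays where it is left (2 to 4 N at the knob). Its nose meets the roller at 0.09; 8 to 15 N down on the knob takes it past, below 0.04 it is caught. Over 35 N on the knob is too much.
- leaf_hinge (a point): middle of the leaf's hinge axis, 80 mm along the collar's +x from the post and 37 mm above the collar's face; the axis is along the collar's y. It turns with the leaf: its -x points along the leaf from hinge to nose, its z out of the leaf's upper side. The leaf lifts from 0 upwards and over towards the collar's +x.
- knob (a point): centre of the black ball knob, 28 mm diameter, on a 12 mm stem on the leaf's upper side: 160 mm from the hinge axis along the leaf and 37 mm out of the leaf's middle plane (z of the hinge point), so 74 mm above the collar and 80 mm along its -x from the post at angle 0. The leaf's upper surface is 32 mm from the knob's centre; the leaf's nose ends 15 mm beyond it.
- catch (a point): centre of the spring roller (10 mm diameter) of the catch that snaps over the leaf's nose, on the collar's -x side. Its steel housing stands behind it, 50 mm wide, its face 28 mm beyond the closed knob's centre and its top 56 mm above the collar.
- pad: the grey round pressure pad, 38 mm diameter and 6 mm thick, fixed under the leaf, which presses on the eye; origin at its upper face
- offcut: bystander: a short piece of steel tube, 60 mm diameter, 55 mm high, with thin walls, standing on the bench; origin at its underside
- tin: bystander: a metal tin, 72 mm diameter, 85 mm high, standing on the bench; origin at its underside

How it is judged:
On the way, in this order (a step that is already met when the one before it is completed fails the run):
1. with the leaf still open, the lug is fully down on the collar and is pressed on it with at least 10 N for a quarter of a second (z of lug in the frame of collar below 0.0015 m and horizontal distance between lug and collar below 0.003 m and contact force between lug and collar above 10 N and value of joint leaf above 1 rad), for 0.25 s.
2. the leaf is closed and caught under the roller (value of joint leaf below 0.025 rad), for 0.2 s.
At the end, for the whole second after the job is handed in: The lug sits flat on the rest collar (its underside within 1.5 mm of the collar's face, its bore within 3 mm of the post's axis, its shank between the dowels within 0.1 rad of the collar's y), and the leaf is closed on it and caught (leaf angle below 0.025 rad), all at rest (z of lug in the frame of collar between -0.0015 and 0.0015 m and horizontal distance between lug and collar below 0.003 m and y of shank_end in the frame of collar above 0.07 m and angle between the y axis of lug and the y axis of collar, either way round below 0.1 rad and angle between lug's own z axis and vertical below 0.06 rad and value of joint leaf below 0.025 rad and linear speed of lug below 0.01 m/s); the robot touches nothing.
It fails at once if the leaf's pad bears on the lug (over 3 N) while the lug is not fully down (more than 2 mm above the collar) (contact force between pad and lug above 3 N and z of lug in the frame of collar above 0.002 m).
It fails at once if the lug is rammed onto the collar with more than 35 N while the leaf is open (contact force between lug and collar above 35 N and value of joint leaf above 0.3 rad).
It fails at once if the leaf is forced down on the lug with more than 90 N (contact force between pad and lug above 90 N).
It fails at once if the tube offcut or the tin is moved by more than 15 mm (distance of any of offcut, tin from where it was at the start of the episode above 0.015 m).
It also fails if it takes over 69 s, if anything falls off the work surface, if the arm or the gripper's body presses on something with over 40 N, if the wrist force passes 120 N, or if a joint passes its speed limit or range.

## Robot

A 6-joint arm with a two-finger parallel gripper is mounted at the origin on the work surface. World frame = base frame: x ahead of the robot, y to its left, z up, the work surface at z = 0. Lengths are in m, angles in rad, forces in N, time in s.
With the tool pointing down it reaches from about 0.35 to 0.775 m from the base axis. Payload 7.3 kg.
Tool frame: the origin (TCP) lies midway between the tips of the shut fingers; the grasp point (between the pads) lies 19 mm behind it; z points along the fingers, y is the direction in which the jaws open and shut (so a half turn about z gives the same grasp; the last joint's range is limited). The gripper opens to 92 mm and grips with 3 to 60 N. Pads are 19 mm wide; open, the fingers measure 130 mm over their backs; the gripper's body (75 mm by 190 mm) begins 47 mm behind the grasp point.
Start: joints at [-1.385, 0.342, 1.524, -0, 1.275, -0.146], TCP at [0.171, -0.496, 0.227] pointing down, gripper open.
Joint ranges: [-2.53, 2.53], [-0.77, 2.02], [0.04, 2.7], [-1, 4.14], [0.28, 2.66], [-3.11, 3.11]. Speed limits (rad/s): [2.57, 2.57, 3.14, 3.14, 3.14, 3.14].

## Interface

Orientations are given as [roll, pitch, yaw] about the fixed x, y, z axes, in that order (R = Rz(yaw) Ry(pitch) Rx(roll)).
In Python, from cell import robot gives the robot as it stands.
- The arm moves only by the tool step_arm, never from a script. Its argument "moves" is a list that holds one entry, the list of rows, each a list of 4 numbers: the shift along the tool's x, y, z in m, then the turn about the tool's z in rad. In form: [[[dx, dy, dz, roll], ...]]. A call has 1 to 8 rows; each row shifts and turns the commanded pose from where the row before left it, along the tool's axes as they then stand; what a row does not reach is not made up. A row lasts 1/12 s, in which the tool goes at most 41.7 mm and 7.16 degrees, less where a joint would pass 70% of its speed; a pose out of reach is approached as far as the arm can. A call with a gripper value outside its range is refused whole. "hand" is the opening, from 0 (shut) to 1 (fully open), set as the call begins (left out, the last holds). The fingers move at their own pace and stop on an object; "force" is the grip in N (left out, the last holds). Time passes only in rows, so rows that do not move let the fingers close. It gives the time, the measured TCP pose, the force and the opening at its end, in the units of the state.
- robot.observe(): the state, without advancing time (a new reading comes with each control period).
- robot.read_camera(name): name is "side" or "top"; returns a dict with "frame" (384x512x3 uint8, red, green, blue), "fovy" (degrees; the focal length in pixels is half the picture's height over the tangent of half this angle, whatever the lens; pixels are square), "cx", "cy" (the principal point, pixels), "k1" (the pictures are not rectified: a ray, as slopes to the right and down, at radius r is drawn at 1 + k1 r^2 times it, then the intrinsics apply), "R" (3x3) and "t" (3): a world point X has camera coordinates R X + t. Camera axes: x right, y down, z forward; pixel columns grow to the right and rows downward; lengths in m; the calibration is good to about 2 mm. A picture is of the moment at which its call begins. There is no depth.
- robot.hand_in(): hands the job in, once; it reports no verdict.
The state is a dict: "time": time; "qpos": joint angles; "qvel": joint speeds; "joint_efforts": joint torques, N m; "tool_pos": TCP position; "tool_rot": TCP orientation; "contact_force": force on the tool from outside, world axes, zero at the start; "torque": the same for the moment, N m; "opening": finger opening in m.
Only numpy, scipy, OpenCV 4.12 (cv2) and the standard library are available. Lean on these libraries where they do the work, as an engineer would, in place of code of your own. Each camera call takes 0.05 s, during which the arm holds its last target.

## Working session

There is one attempt and no reset: what is moved stays moved. The work goes in short steps, Python scripts to look and compute and a tool call to move; the robot and the scene stay as the last step left them, time stands still between calls to the robot, and variables do not carry over. Pictures are saved under pics/ and viewed, and the job is handed in when it is done.

Besides the shell and the picture viewer there is one more tool, called after "Call:" as name(argument=value, ...) on one line, values as JSON. step_arm: Moves the arm, as the interface text tells. Its arguments: {"type":"object","properties":{"moves":{"type":"array","items":{"type":"array","items":{"type":"array","items":{"type":"number"}}}},"hand":{"type":"number"},"force":{"type":"number"}},"required":["moves"]}

```bash
ls; mkdir -p pics
python3 - <<'E'
from cell import robot
import cv2,json
print(robot.observe())
for n in("side","top"):
    c=robot.read_camera(n); cv2.imwrite(f"pics/{n}0.png",c["frame"][:,:,::-1])
    print(n,{k:(v.tolist() if hasattr(v,'tolist') else v) for k,v in c.items() if k!='frame'})
E
```

```text
pics
{'time': 0.0, 'qpos': array([-1.38498514e+00,  3.42686979e-01,  1.52502962e+00, -2.83227813e-06,
        1.27537753e+00, -1.45984419e-01]), 'qvel': array([-4.24315514e-05,  1.32835411e-03, -2.46402968e-03, -1.37246708e-03,
        5.80990346e-05, -6.47746822e-04]), 'joint_efforts': array([-8.74952766e-04, -4.31243527e+01, -2.44219244e+01,  7.17330887e-02,
        5.59792563e-02, -1.19413389e-04]), 'tool_pos': array([ 0.17096609, -0.49595197,  0.22605911]), 'tool_rot': array([-3.14010676e+00, -2.15734675e-04,  3.31796271e-01]), 'contact_force': array([-0.20358099, -0.59966518, -0.53721642]), 'torque': array([-0.04001506, -0.01132056,  0.01190639]), 'opening': 0.091807518246872}
side {'fovy': 42.669219398230936, 'cx': 257.80162069533884, 'cy': 193.1248814746985, 'k1': -0.15831598688157444, 'R': [[0.98502684986483, 0.17236123628110145, -0.0037026035461492014], [0.12457564276868809, -0.726454975830264, -0.6758284377859657], [-0.11917639982034138, 0.6652479029046999, -0.73704966820884]], 't': [-0.5200205113659889, 0.010956186881651899, 1.3667841793687268]}
top {'fovy': 51.37791901239078, 'cx': 250.5589179346964, 'cy': 200.87270350816763, 'k1': 0.04653776143602146, 'R': [[-0.026878429998275062, -0.9996195371313438, 0.0061912023183354255], [-0.992770042703542, 0.025968438766570637, -0.11718908864922034], [0.11698372669408248, -0.009296298905779835, -0.9930903214287304]], 't': [0.002101112380593591, 0.5452222575182888, 1.222416468189758]}
```

View pics/side0.png

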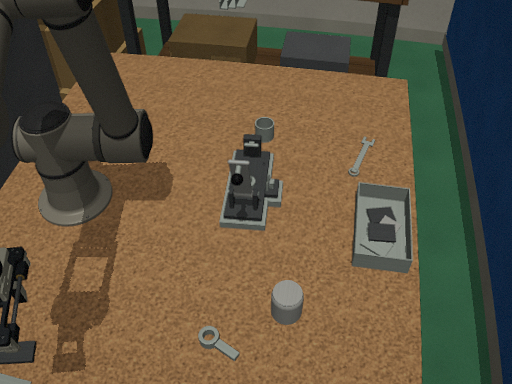

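View pics/top0.png

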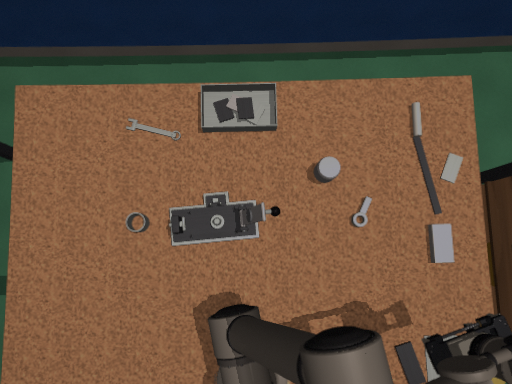

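```bash
cat > h.py <<'E'
import numpy as np,cv2
from cell import robot
def K(c):
    f=c["frame"].shape[0]/2/np.tan(np.radians(c["fovy"])/2); return f
def ray(c,u,v):
    f=K(c); d=np.array([(u-c["cx"])/f,(v-c["cy"])/f]); s=d.copy()
    for _ in range(30): s=d/(1+c["k1"]*(s@s))
    R=np.array(c["R"]);t=np.array(c["t"])
    return -R.T@t, R.T@np.array([s[0],s[1],1])
def onz(c,u,v,z):
    o,d=ray(c,u,v); return o+d*(z-o[2])/d[2]
def proj(c,X):
    p=np.array(c["R"])@np.array(X)+np.array(c["t"]); s=p[:2]/p[2]; s=s*(1+c["k1"]*(s@s)); f=K(c)
    return s*f+[c["cx"],c["cy"]]
def tri(c1,p1,c2,p2):
    o1,d1=ray(c1,*p1);o2,d2=ray(c2,*p2)
    a=np.linalg.lstsq(np.c_[d1,-d2],o2-o1,rcond=None)[0]
    A=o1+d1*a[0];B=o2+d2*a[1]; return (A+B)/2,np.linalg.norm(A-B)
def crop(c,name,x0,y0,w,h,k):
    im=c["frame"][y0:y0+h,x0:x0+w,::-1]
    cv2.imwrite(name,cv2.resize(im,None,fx=k,fy=k,interpolation=cv2.INTER_CUBIC))
E
python3 - <<'E'
from h import *
s=robot.read_camera("side");t=robot.read_camera("top")
crop(s,"pics/s1.png",210,125,80,110,5); crop(t,"pics/t1.png",160,185,130,65,6)
crop(s,"pics/s2.png",190,320,60,45,8); crop(t,"pics/t2.png",340,190,40,45,10)
import pickle;pickle.dump((s,t),open("c0.pkl","wb"))
E
```

```text
(no output)
```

View pics/s1.png

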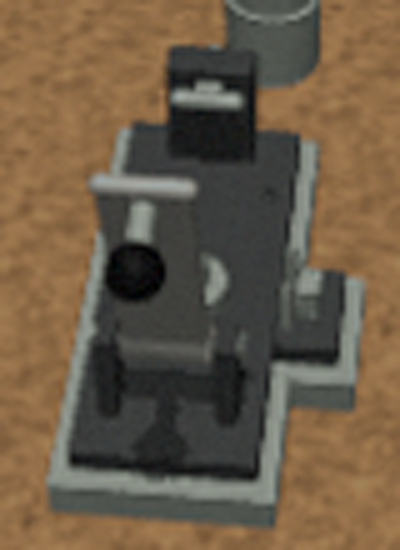

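View pics/t1.png

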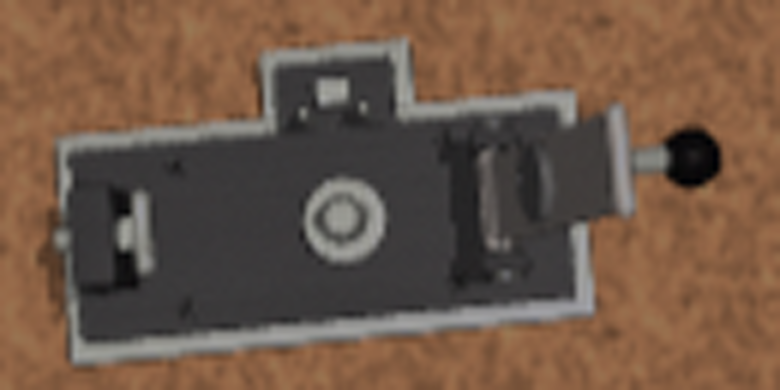

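View pics/s2.png

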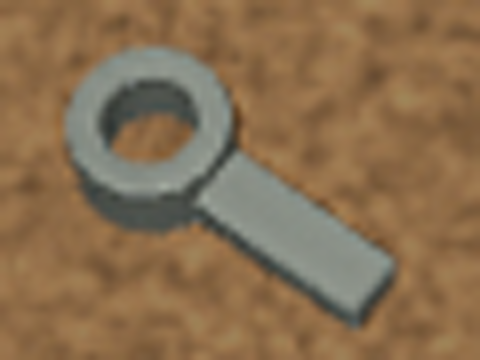

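View pics/t2.png

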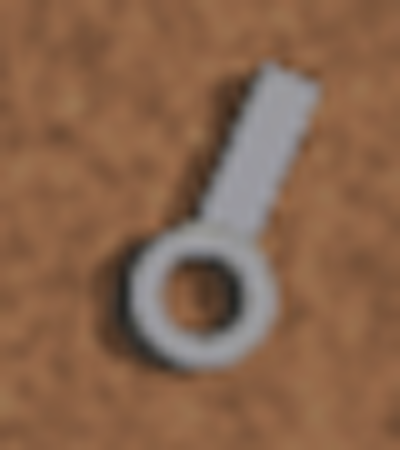

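```bash
cat > m0.py <<'E'
from h import *
import pickle
s,t=pickle.load(open("c0.pkl","rb"))
def S1(x,y):return (x/5+210-.4,y/5+125-.4)
def T1(x,y):return (x/6+160-.42,y/6+185-.42)
def S2(x,y):return (x/8+190-.44,y/8+320-.44)
def T2(x,y):return (x/10+340-.45,y/10+190-.45)
def show(n,p,q): X,e=tri(s,p,t,q); print(n,X.round(4),round(e,4)); return X
show("eye",S2(150,120),T2(204,296)); print("eye top z.026",onz(t,*T2(204,296),.026),onz(s,*S2(150,120),.026))
show("shend",S2(374,288),T2(296,78));print(onz(t,*T2(296,78),.02),onz(s,*S2(374,288),.02))
for n,a,b in [("lowx-lowy",(50,487),(592,312)),("hix lowy",(275,500),(575,95)) ,("lowx hiy",(125,130),(78,360)),("step",(360,282),(265,55)),("step low",(355,378),(408,42))]: show(n,S1(*a),T1(*b))
show("roller",S1(206,100),T1(143,232))
show("knob",S1(134,271),T1(692,157))
for z in (.042,.048,.054): print(z,"collar",onz(t,*T1(345,220),z),"post",onz(t,*T1(342,218),z+.02))
E
python3 m0.py
```

```text
eye [ 0.4797 -0.3529  0.0281] 0.0014
eye top z.026 [ 0.47914704 -0.35373552  0.026     ] [ 0.47991472 -0.35167598  0.026     ]
shend [ 0.5485 -0.3876  0.0222] 0.0018
[ 0.54791574 -0.38853015  0.02      ] [ 0.54906437 -0.38638423  0.02      ]
lowx-lowy [ 0.433  -0.0336  0.0209] 0.0001
hix lowy [ 0.5486 -0.0272  0.0264] 0.0038
lowx hiy [0.4164 0.2334 0.028 ] 0.0021
step [0.572  0.1347 0.0269] 0.0005
step low [0.5781 0.0597 0.0302] 0.0029
roller [0.4758 0.1875 0.1014] 0.0
knob [ 0.4936 -0.0737  0.2333] 0.0001
0.042 collar [0.48312936 0.09306639 0.042     ] post [0.482814   0.09305295 0.062     ]
0.048 collar [0.48271768 0.09261119 0.048     ] post [0.4823971  0.09259032 0.068     ]
0.054 collar [0.482306   0.09215598 0.054     ] post [0.48198021 0.0921277  0.074     ]
```

```bash
cat > m1.py <<'E'
from m0 import *
print('----')
for n,c,b in (("top",t,(335,190,382,235)),("side",s,(190,320,245,362))):
    x0,y0,x1,y1=b; im=c["frame"][y0:y1,x0:x1]; k=6
    im=cv2.resize(im,None,fx=k,fy=k,interpolation=cv2.INTER_CUBIC)
    hsv=cv2.cvtColor(im,cv2.COLOR_RGB2HSV); m=((hsv[...,1]<75)&(hsv[...,2]>95)).astype(np.uint8)*255
    cv2.imwrite(f"pics/m_{n}.png",m)
    cs,h=cv2.findContours(m,cv2.RETR_CCOMP,cv2.CHAIN_APPROX_NONE)
    i=max(range(len(cs)),key=lambda i:cv2.contourArea(cs[i])); print(n,cv2.contourArea(cs[i])/k/k)
    P=lambda q,z:onz(c,q[0]/k+x0-.5+.5/k,q[1]/k+y0-.5+.5/k,z)
    for j in range(len(cs)):
        if h[0][j][3]==i and cv2.contourArea(cs[j])>200:
            e=cv2.fitEllipse(cs[j]); print("hole",e[1],P(e[0],.026))
    W=np.array([P(q,.02)[:2] for q in cs[i][:,0]])
    # shank points: far from eye
    d=np.linalg.norm(W-[.4795,-.353],axis=1); w=W[(d>.035)]
    r=cv2.minAreaRect(w.astype(np.float32)*1000); print(r, cv2.boxPoints(r).round(1).tolist())
def L(a,b,z):
    A=onz(t,*T1(*a),z);B=onz(t,*T1(*b),z);d=B-A; print(np.degrees(np.arctan2(d[1],d[0])).round(2))
L((592,312),(78,360),.027);L((575,95),(412,112),.027);L((265,130),(62,140),.027);L((62,140),(78,360),.027);L((575,95),(592,312),.027)
E
python3 m1.py | sed -n '/----/,$p'
```

```text
----
top 279.3333333333333
hole (47.41581726074219, 49.239898681640625) [ 0.47955468 -0.35378149  0.026     ]
((529.7348022460938, -378.30657958984375), (21.51393699645996, 45.3345832824707), 64.0426254272461) [[504.6000061035156, -378.1000061035156], [545.4000244140625, -397.8999938964844], [554.7999877929688, -378.6000061035156], [514.0999755859375, -358.70001220703125]]
side 305.86111111111114
hole (62.05250930786133, 73.24303436279297) [ 0.47952241 -0.35214935  0.026     ]
((0.0, 0.0), (0.0, 0.0), 0.0) [[0.0, 0.0], [0.0, 0.0], [0.0, 0.0], [0.0, 0.0]]
93.74
94.5
91.33
-176.01
-177.18
```

```bash
cat > g.py <<'E'
from h import *
def go(x,y,z,yaw=None):
    o=robot.observe();p=o["tool_pos"];w=o["tool_rot"][2]
    d=np.array([x,y])-p[:2]; c,s=np.cos(w),np.sin(w)
    print("t",round(o["time"],2),"pose",p.round(4),o["tool_rot"].round(4),"F",o["contact_force"].round(1),"op",round(o["opening"],4))
    print("tool shift x %.4f y %.4f z %.4f"%(d@[c,s],d@[s,-c],p[2]-z), "" if yaw is None else "roll %.4f"%-(yaw-w))
E
python3 - <<'E'
from g import *
import pickle
s,t=pickle.load(open("c0.pkl","rb"))
print("tin top",onz(t,328,167,.085),onz(s,287,291,.085),"offcut",onz(t,136.5,222,.055))
go(.4795,-.353,.10,.279)
E
```

```text
tin top [ 0.63624993 -0.24976516  0.085     ] [ 0.6362469  -0.24830033  0.085     ] offcut [0.48664264 0.33721453 0.055     ]
t 0.2 pose [ 0.171  -0.4961  0.2263] [-3.1407e+00 -2.0000e-04  3.3180e-01] F [ 0.2 -0.4 -0.2] op 0.0917
tool shift x 0.3383 y -0.0348 z 0.1263 roll 0.0528
```

Call:
step_arm(moves=[[[0.038,-0.004,0.012,0],[0.038,-0.004,0.012,0],[0.038,-0.004,0.012,0],[0.038,-0.004,0.012,0],[0.038,-0.004,0.012,0],[0.038,-0.004,0.012,0],[0.038,-0.004,0.012,0],[0.038,-0.004,0.012,0.053]]], hand=1)

```text
time: 0.87
tool_pos: [0.4495, -0.3659, 0.13]
tool_rot: [-3.141, 0.0, 0.279]
contact_force: [0.2, -1.6, 0.1]
opening: 0.0917
```

Call:
step_arm(moves=[[[0.015,0,0.01,0],[0.015,0,0.01,0],[0,0,0,0]]])

```text
time: 1.12
tool_pos: [0.4784, -0.3566, 0.1082]
tool_rot: [-3.138, 0.001, 0.282]
contact_force: [-1.1, 0.7, 0.3]
opening: 0.0921
```

Run:
```python
from g import *
go(.4795,-.353,.009,.279)
t=robot.read_camera("top"); s=robot.read_camera("side")
crop(t,"pics/t3.png",310,150,100,100,6);crop(s,"pics/s3.png",160,270,110,110,5)
```

```text
t 1.12 pose [ 0.4784 -0.3566  0.1082] [-3.1385e+00  1.1000e-03  2.8170e-01] F [-1.1  0.7  0.3] op 0.0921
tool shift x 0.0020 y -0.0032 z 0.0992 roll 0.0027
```

View pics/t3.png

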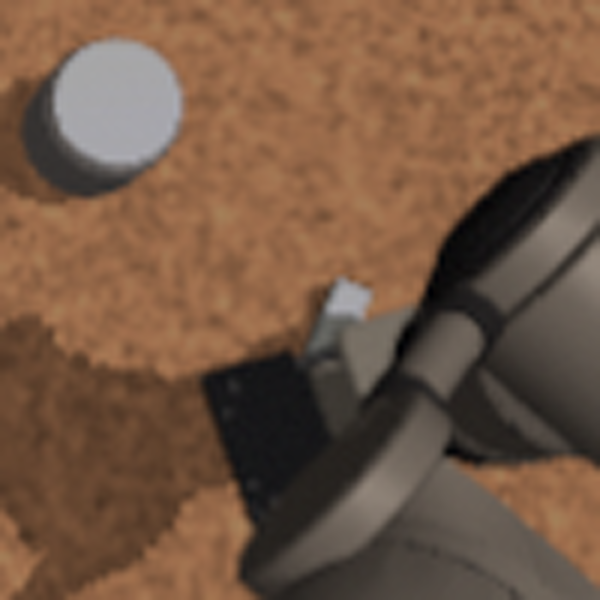

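View pics/s3.png

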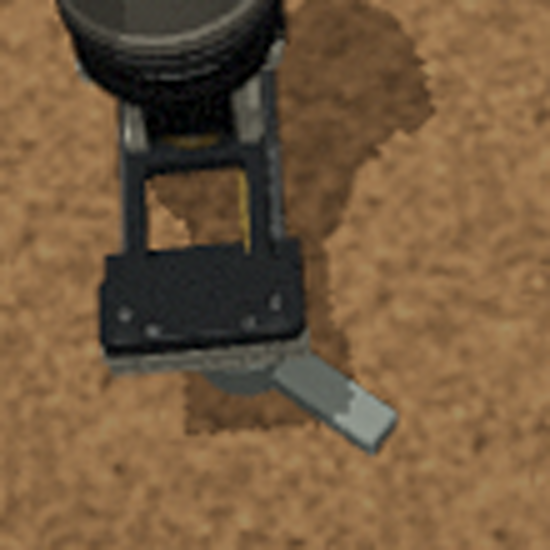

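Call:
step_arm(moves=[[[0.002,-0.003,0.02,0.003],[0,0,0.02,0],[0,0,0.02,0],[0,0,0.02,0],[0,0,0.012,0],[0,0,0.006,0],[0,0,0,0],[0,0,0,0]]])

```text
time: 1.88
tool_pos: [0.478, -0.3561, 0.0136]
tool_rot: [3.141, -0.0, 0.275]
contact_force: [0.1, -0.3, -0.5]
opening: 0.0917
```

Call:
step_arm(moves=[[[0,0,0,0],[0,0,0,0],[0,0,0,0],[0,0,0,0],[0,0,0,0],[0,0,0,0]]], hand=0, force=50)

```text
time: 2.38
tool_pos: [0.4781, -0.3554, 0.0129]
tool_rot: [3.141, -0.0, 0.276]
contact_force: [-0.2, 0.4, -0.4]
opening: 0.0562
```

Call:
step_arm(moves=[[[0,0,0.002,0],[0,0,0,0],[0,0,0,0],[0,0,0,0],[0,0,0,0]]])

```text
time: 2.8
tool_pos: [0.4777, -0.355, 0.0105]
tool_rot: [-3.141, 0.001, 0.276]
contact_force: [-1.6, 3.1, 0.8]
opening: 0.0443
```

Run:
```python
from g import *
go(.4795,-.353,.009,.279)
s=robot.read_camera("side")
crop(s,"pics/s4.png",160,270,110,110,5)
```

```text
t 2.8 pose [ 0.4777 -0.355   0.0105] [-3.1407e+00  6.0000e-04  2.7600e-01] F [-1.6  3.1  0.8] op 0.0443
tool shift x 0.0023 y -0.0014 z 0.0015 roll -0.0030
```

View pics/s4.png

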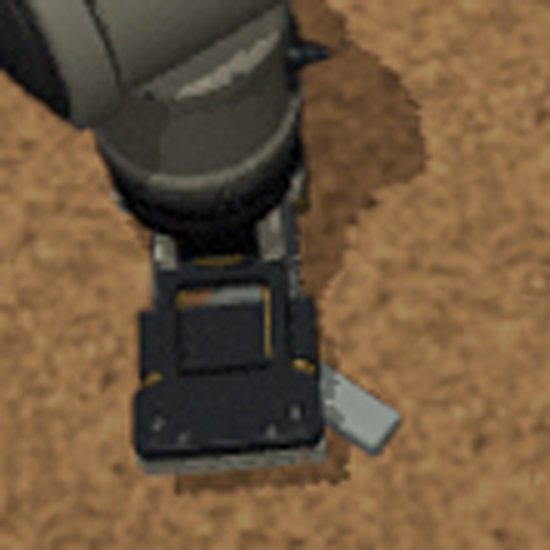

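Call:
step_arm(moves=[[[0,0,-0.02,0],[0,0,-0.035,0],[0,0,-0.038,0],[0,0,-0.038,0],[0,0,-0.038,0],[0,0,-0.038,0],[0,0,-0.038,0],[0,0,-0.03,0]]])

```text
time: 3.52
tool_pos: [0.4782, -0.3562, 0.2887]
tool_rot: [3.138, -0.001, 0.275]
contact_force: [0.0, -1.2, -2.5]
opening: 0.0441
```

Run:
```python
from g import *
go(.482,.0932,.285,.276+.52)
s=robot.read_camera("side")
crop(s,"pics/s5.png",120,220,160,140,4)
```

```text
t 3.52 pose [ 0.4782 -0.3562  0.2887] [ 3.1379e+00 -1.3000e-03  2.7540e-01] F [ 0.  -1.2 -2.5] op 0.0441
tool shift x 0.1259 y -0.4315 z 0.0037 roll -0.5206
```

View pics/s5.png

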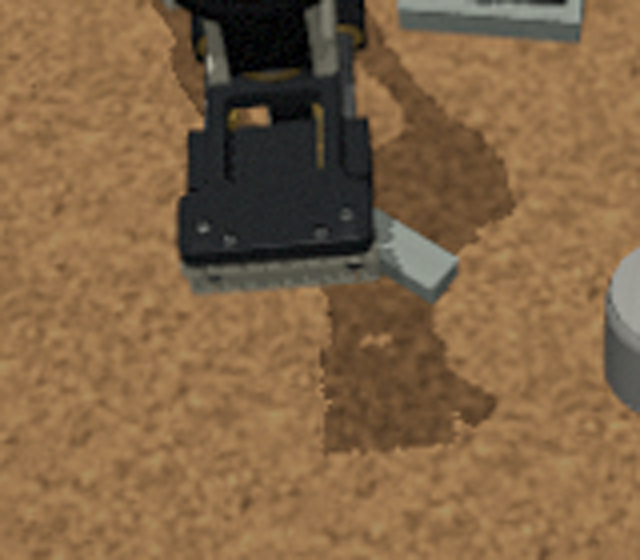

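Call:
step_arm(moves=[[[0.005,-0.017,0,0],[0.0105,-0.036,0,0],[0.0105,-0.036,0,0],[0.0105,-0.036,0,0],[0.0105,-0.036,0,0],[0.0105,-0.036,0,0],[0.0105,-0.036,0,0],[0.0105,-0.036,0,0]]])

```text
time: 4.23
tool_pos: [0.4801, -0.0739, 0.2851]
tool_rot: [3.141, -0.0, 0.275]
contact_force: [-0.2, -0.0, -3.0]
opening: 0.0441
```

Call:
step_arm(moves=[[[0.0105,-0.036,0,0],[0.0105,-0.036,0,0],[0.0105,-0.036,0,0],[0.0105,-0.036,0,0],[0.005,-0.018,0,-0.12],[0,0,0,-0.12],[0,0,0,-0.12],[0,0,0,-0.12]]])

```text
time: 4.9
tool_pos: [0.4816, 0.0938, 0.285]
tool_rot: [3.141, 0.0, 0.763]
contact_force: [-0.9, 0.4, -4.2]
opening: 0.0445
```

Call:
step_arm(moves=[[[0,0,0,-0.04],[0,0,0,0],[0,0,0,0]]])

```text
time: 5.15
tool_pos: [0.4815, 0.0932, 0.2852]
tool_rot: [3.141, 0.0, 0.794]
contact_force: [-0.2, -0.7, -3.9]
opening: 0.0446
```

Run:
```python
from g import *
go(.482,.0932,.285,.276+.52)
s=robot.read_camera("side");t=robot.read_camera("top")
cv2.imwrite("pics/s6.png",cv2.resize(s["frame"][60:260,150:350,::-1],None,fx=3,fy=3,interpolation=2));
cv2.imwrite("pics/t6.png",cv2.resize(t["frame"][150:300,120:320,::-1],None,fx=3,fy=3,interpolation=2))
```

```text
t 5.15 pose [0.4815 0.0932 0.2852] [3.1413e+00 4.0000e-04 7.9390e-01] F [-0.2 -0.7 -3.9] op 0.0446
tool shift x 0.0003 y 0.0003 z 0.0002 roll -0.0021
```

View pics/s6.png

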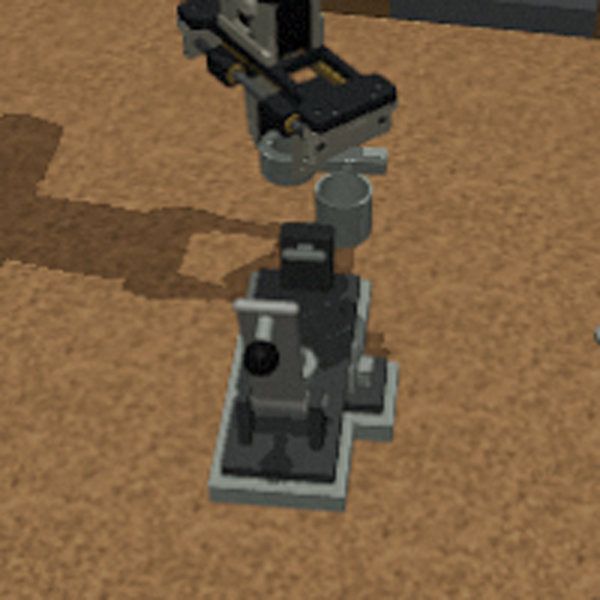

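View pics/t6.png

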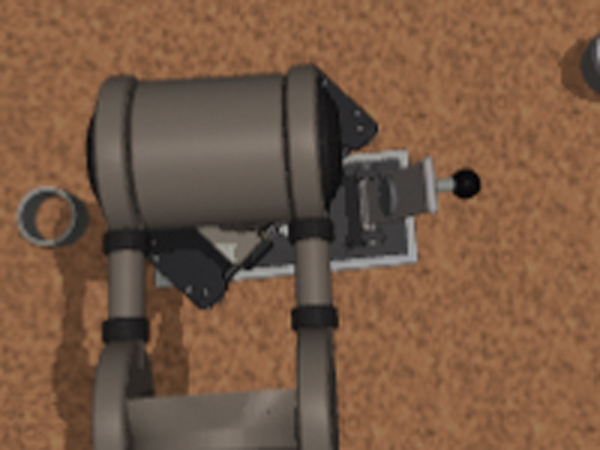

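Run:
```python
from g import *
s=robot.read_camera("side")
cv2.imwrite("pics/s7.png",cv2.resize(s["frame"][95:140,225:290,::-1],None,fx=10,fy=10,interpolation=2));
cv2.imwrite("pics/s7f.png",s["frame"][:,:,::-1])
import pickle;pickle.dump(s,open("c7.pkl","wb"))
```

```text
(no output)
```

View pics/s7.png

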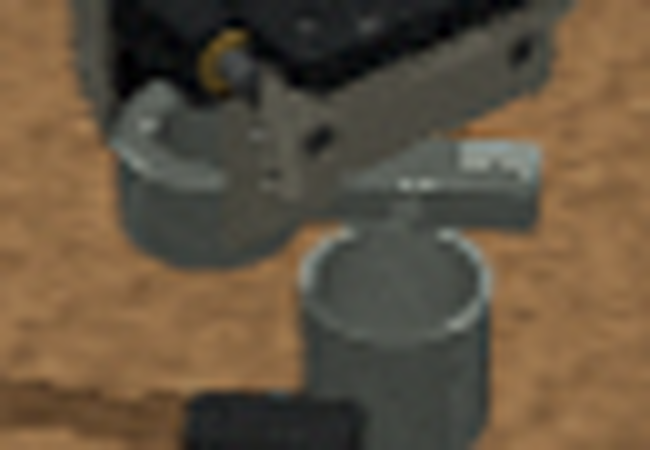

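View pics/s7f.png

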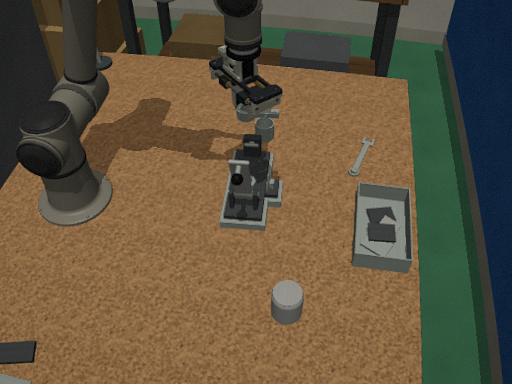

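Run:
```python
from g import *
import pickle
s=pickle.load(open("c7.pkl","rb"))
o=robot.observe();p=o["tool_pos"];w=o["tool_rot"][2]
zb=p[2]-.0105
for off in (0,.0023):
  C=np.array([p[0]+off*np.cos(w),p[1]+off*np.sin(w)]); a=np.radians(3.8)
  ex=np.array([np.sin(a),-np.cos(a)]);ey=np.array([np.cos(a),np.sin(a)])
  f=lambda x,y,z:(((proj(s,[*(C+ex*x+ey*y),zb+z])-[225,95]+.5)*10)-.5).round(0)
  print("shank corners top",f(-.01,.078,.02),f(.01,.078,.02),"low",f(.01,.078,.006))
  A=np.array([f(.023*np.cos(q),.023*np.sin(q),.026) for q in np.linspace(0,6.28,60)]); B=np.array([f(.023*np.cos(q),.023*np.sin(q),0) for q in np.linspace(0,6.28,60)])
  print("eye left",A[:,0].min(),"top",A[:,1].min(),"bottom",B[:,1].max(), B[:,0].min())
print(onz(s,278.35,111.25,zb+.02)[:2]-p[:2], onz(s,225+53.75-.45,95+21.8-.45,zb+.006)[:2])
```

```text
shank corners top [535. 149.] [528. 202.] low [527. 248.]
eye left 104.0 top 75.0 bottom 282.0 108.0
shank corners top [543. 145.] [536. 198.] low [535. 245.]
eye left 112.0 top 71.0 bottom 278.0 116.0
[0.07883479 0.0084574 ] [0.56073964 0.10020806]
```

Call:
step_arm(moves=[[[-0.0026,0.001,0.035,0],[0,0,0.035,0],[0,0,0.035,0],[0,0,0.035,0],[0,0,0.03,0],[0,0,0.015,0],[0,0,0,0],[0,0,0,0]]])

```text
time: 5.97
tool_pos: [0.4803, 0.0908, 0.1005]
tool_rot: [-3.141, 0.001, 0.795]
contact_force: [0.7, 1.0, -2.6]
opening: 0.0445
```

Run:
```python
from g import *
go(.4804,.0906,.085,.276+.52)
s=robot.read_camera("side");t=robot.read_camera("top")
cv2.imwrite("pics/s8.png",cv2.resize(s["frame"][90:240,190:310,::-1],None,fx=4,fy=4,interpolation=2));
```

```text
t 5.97 pose [0.4803 0.0908 0.1005] [-3.141e+00  8.000e-04  7.951e-01] F [ 0.7  1.  -2.6] op 0.0445
tool shift x -0.0001 y 0.0002 z 0.0155 roll -0.0009
```

View pics/s8.png

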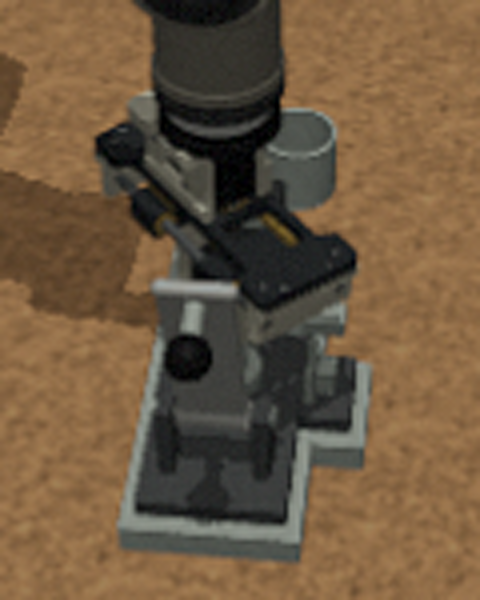

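Call:
step_arm(moves=[[[0,0,0.004,0],[0,0,0.004,0],[0,0,0.004,0],[0,0,0.003,0],[0,0,0,0]]])

```text
time: 6.48
tool_pos: [0.4798, 0.0909, 0.0851]
tool_rot: [-3.141, 0.001, 0.796]
contact_force: [1.0, 0.9, -4.4]
opening: 0.0443
```

Call:
step_arm(moves=[[[0,0,0.002,0],[0,0,0.002,0],[0,0,0.002,0],[0,0,0,0]]])

```text
time: 6.82
tool_pos: [0.48, 0.0909, 0.0793]
tool_rot: [-3.141, 0.001, 0.796]
contact_force: [0.4, 0.2, -3.8]
opening: 0.0443
```

Call:
step_arm(moves=[[[0,0,0.002,0],[0,0,0.002,0],[0,0,0,0]]])

```text
time: 7.07
tool_pos: [0.4803, 0.0913, 0.0754]
tool_rot: [-3.141, -0.001, 0.796]
contact_force: [-0.0, 3.2, -4.6]
opening: 0.0442
```

Call:
step_arm(moves=[[[0,0,0.002,0],[0,0,0.002,0],[0,0,0,0]]])

```text
time: 7.32
tool_pos: [0.4804, 0.0913, 0.0716]
tool_rot: [-3.141, -0.001, 0.796]
contact_force: [0.2, 5.3, -3.4]
opening: 0.0441
```

Run:
```python
from g import *
go(.4804,.0906,.065,.276+.52)
s=robot.read_camera("side")
cv2.imwrite("pics/s9.png",cv2.resize(s["frame"][140:240,210:300,::-1],None,fx=6,fy=6,interpolation=2));
```

```text
t 7.32 pose [0.4804 0.0913 0.0716] [-3.1415e+00 -7.0000e-04  7.9560e-01] F [ 0.2  5.3 -3.4] op 0.0441
tool shift x -0.0005 y 0.0005 z 0.0066 roll -0.0004
```

View pics/s9.png

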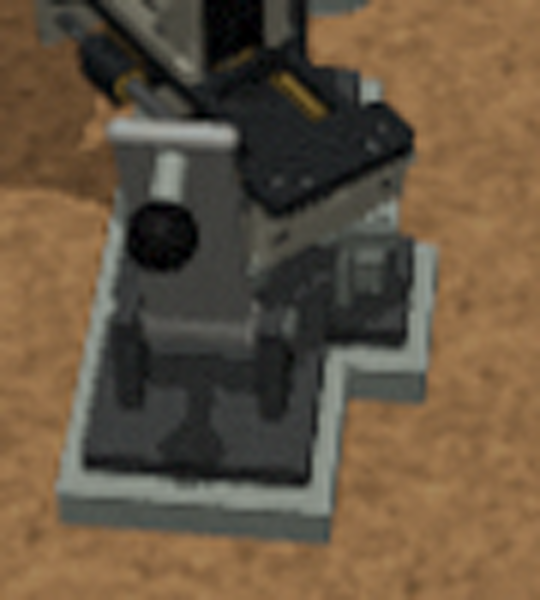

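Call:
step_arm(moves=[[[0.0007,-0.0007,0,0],[0,0,0,0],[0,0,0,0]]])

```text
time: 7.62
tool_pos: [0.4803, 0.0917, 0.0716]
tool_rot: [3.141, 0.0, 0.796]
contact_force: [0.1, 0.8, -4.1]
opening: 0.0446
```

Call:
step_arm(moves=[[[0,0,0.001,0],[0,0,0.001,0],[0,0,0,0]]])

```text
time: 7.87
tool_pos: [0.4805, 0.092, 0.0699]
tool_rot: [3.141, -0.001, 0.796]
contact_force: [0.4, 3.4, -1.2]
opening: 0.0443
```

Call:
step_arm(moves=[[[0.0004,-0.0004,0.001,0],[0,0,0,0]]])

```text
time: 8.03
tool_pos: [0.4806, 0.0923, 0.0687]
tool_rot: [3.141, -0.0, 0.796]
contact_force: [1.9, 0.2, -2.6]
opening: 0.0444
```

Call:
step_arm(moves=[[[0,0,0.001,0],[0,0,0,0]]])

```text
time: 8.2
tool_pos: [0.4802, 0.0923, 0.0673]
tool_rot: [3.142, 0.0, 0.796]
contact_force: [1.7, 0.6, -5.1]
opening: 0.0445
```

Call:
step_arm(moves=[[[0,0,0.001,0],[0,0,0,0]]])

```text
time: 8.37
tool_pos: [0.48, 0.0923, 0.0662]
tool_rot: [-3.141, 0.001, 0.796]
contact_force: [0.6, 1.2, -5.5]
opening: 0.0445
```

Call:
step_arm(moves=[[[0,0,0.001,0],[0,0,0.001,0],[0,0,0,0]]])

```text
time: 8.62
tool_pos: [0.48, 0.0924, 0.0643]
tool_rot: [-3.141, 0.001, 0.796]
contact_force: [1.3, 0.3, -5.8]
opening: 0.0445
```

Call:
step_arm(moves=[[[0,0,0.001,0],[0,0,0.001,0],[0,0,0,0]]])

```text
time: 8.87
tool_pos: [0.48, 0.0924, 0.0639]
tool_rot: [3.141, 0.0, 0.796]
contact_force: [-5.1, -0.5, 11.6]
opening: 0.0446
```

Call:
step_arm(moves=[[[0,0,0.0005,0],[0,0,0,0],[0,0,0,0]]])

```text
time: 9.12
tool_pos: [0.4801, 0.0924, 0.0638]
tool_rot: [3.141, -0.0, 0.796]
contact_force: [-5.2, -0.9, 15.7]
opening: 0.0446
```

Call:
step_arm(moves=[[[0,0,0.0005,0],[0,0,0,0],[0,0,0,0],[0,0,0,0],[0,0,0,0]]])

```text
time: 9.53
tool_pos: [0.4801, 0.0923, 0.0638]
tool_rot: [3.141, -0.0, 0.796]
contact_force: [-6.3, -1.5, 19.5]
opening: 0.0445
```

Run:
```python
from g import *
go(.4804,.0906,.065,.276+.52)
s=robot.read_camera("side")
cv2.imwrite("pics/s10.png",cv2.resize(s["frame"][150:230,220:300,::-1],None,fx=7,fy=7,interpolation=2));
```

```text
t 9.53 pose [0.4801 0.0923 0.0638] [ 3.1409e+00 -3.0000e-04  7.9590e-01] F [-6.3 -1.5 19.5] op 0.0445
tool shift x -0.0010 y 0.0015 z -0.0012 roll -0.0001
```

View pics/s10.png

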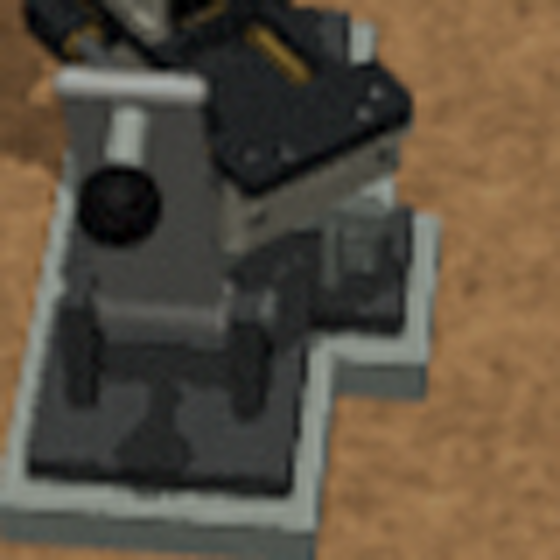

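Call:
step_arm(moves=[[[0,0,-0.0018,0],[0,0,0,0]]])

```text
time: 9.75
tool_pos: [0.4801, 0.0924, 0.0639]
tool_rot: [3.141, -0.0, 0.796]
contact_force: [-2.9, -2.2, 7.0]
opening: 0.0442
```

Call:
step_arm(moves=[[[0,0,0,0],[0,0,0,0],[0,0,0,0],[0,0,0,0]]], hand=0.72)

```text
time: 10.08
tool_pos: [0.4804, 0.0925, 0.0633]
tool_rot: [3.141, -0.0, 0.796]
contact_force: [-0.1, 0.3, 0.5]
opening: 0.0645
```

Call:
step_arm(moves=[[[0,0,-0.02,0],[0,0,-0.038,0],[0,0,-0.04,0],[0,0,-0.04,0],[0,0,-0.04,0],[0,0,-0.04,0],[0,0,-0.015,0],[0,0,0,0]]], hand=0.72)

```text
time: 10.75
tool_pos: [0.4821, 0.0926, 0.3009]
tool_rot: [3.135, -0.006, 0.796]
contact_force: [1.3, 0.3, -0.6]
opening: 0.0664
```

Run:
```python
from g import *
go(.4936,-.0737,.285,np.radians(93.8))
s=robot.read_camera("side")
cv2.imwrite("pics/s11.png",cv2.resize(s["frame"][150:230,220:300,::-1],None,fx=7,fy=7,interpolation=2));
```

```text
t 10.75 pose [0.4821 0.0926 0.3009] [ 3.1353 -0.0065  0.7959] F [ 1.3  0.3 -0.6] op 0.0664
tool shift x -0.1108 y 0.1246 z 0.0159 roll -0.8412
```

View pics/s11.png

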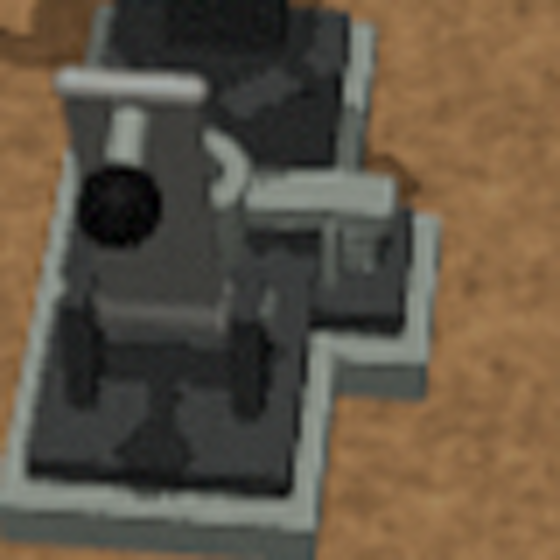

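Call:
step_arm(moves=[[[-0.022,0.025,0,0],[-0.022,0.025,0,0],[-0.022,0.025,0,0],[-0.022,0.025,0,0],[-0.022,0.025,0,0],[0,0,0,0]]])

```text
time: 11.3
tool_pos: [0.4921, -0.0784, 0.294]
tool_rot: [-3.14, 0.004, 0.791]
contact_force: [0.2, -0.7, -0.0]
opening: 0.0662
```

Run:
```python
from g import *
s=robot.read_camera("side");t=robot.read_camera("top")
cv2.imwrite("pics/s12.png",cv2.resize(s["frame"][145:215,235:290,::-1],None,fx=10,fy=8.5,interpolation=2));
cv2.imwrite("pics/t12.png",cv2.resize(t["frame"][185:250,160:290,::-1],None,fx=6,fy=6,interpolation=2));
import pickle;pickle.dump((s,t),open("c12.pkl","wb"))
```

```text
(no output)
```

View pics/s12.png

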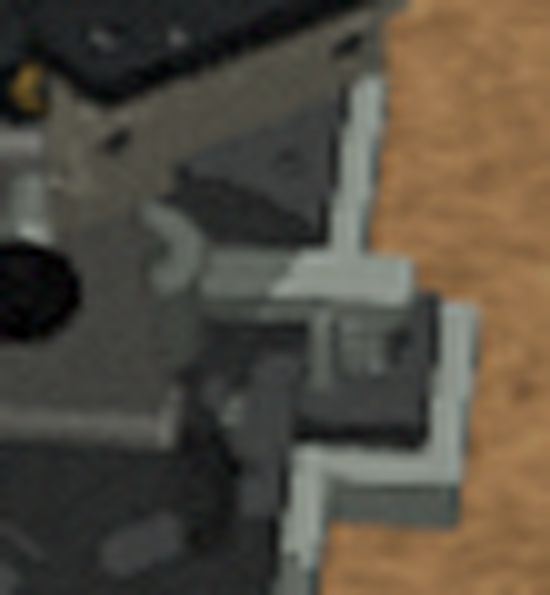

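View pics/t12.png

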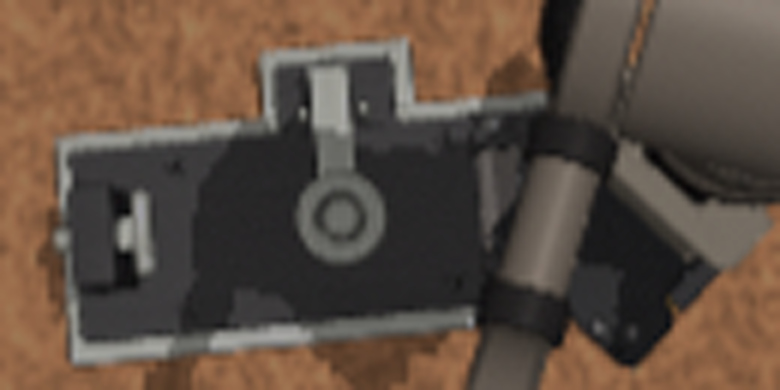

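Run:
```python
from g import *
import pickle
s,t=pickle.load(open("c12.pkl","rb"))
T=lambda x,y:(x/6+160-.42,y/6+185-.42)
S=lambda x,y:(x/10+235-.45,y/8.5+145-.44)
for b in (290,300): print(tri(s,S(410,(252+b)/2),t,T(328,67)))
for b,a in (((347,66),(408,292)),((308,70),(412,254))): print(tri(s,S(*a),t,T(*b)))
# predicted side pixels for lug bottom heights
C=np.array(onz(t,*T(340,217),.079)[:2]); print(C)
a=np.radians(3.8);ex=np.array([np.sin(a),-np.cos(a)]);ey=np.array([np.cos(a),np.sin(a)])
for zb in (.0475,.0535,.0595):
  C=np.array(onz(t,*T(340,217),zb+.026)[:2])
  f=lambda x,y,z:(((proj(s,[*(C+ex*x+ey*y),zb+z])-[235,145]+.5)*[10,8.5])-.5).round(0)
  print(zb,"top back/front",f(-.01,.078,.02),f(.01,.078,.02),"low front",f(.01,.078,.006))
# dowel projections in collar frame with collar z
for cz in (.0475,.0535):
  P=np.array(onz(t,*T(342,218),cz+.02)[:2])
  g=lambda x,y,z:(((proj(s,[*(P+ex*x+ey*y),cz+z])-[235,145]+.5)*[10,8.5])-.5).round(0)
  print(cz,"dowel near top",g(.01525,.055,.016),"base",g(.01525,.055,-.014),"far top",g(-.01525,.055,.016), "catchtop", g(-.108,0,.056))
  h=lambda x,y,z:(((proj(t,[*(P+ex*x+ey*y),cz+z])-[160,185]+.5)*6)-.5).round(0)
  print("top img dowels",h(.01525,.055,.016),h(-.01525,.055,.016), "base plate far? ")
```

```text
(array([0.55849034, 0.09761492, 0.079708  ]), np.float64(0.0011157512511200003))
(array([0.55866191, 0.09776472, 0.07738843]), np.float64(0.0008325343155830279))
(array([0.5590422 , 0.08812031, 0.07992668]), np.float64(0.00177731645814313))
(array([0.5575803 , 0.10795438, 0.07681805]), np.float64(0.0010564808216568747))
[0.48216065 0.09273363]
0.0475 top back/front [417. 275.] [411. 320.] low front [410. 351.]
0.0535 top back/front [416. 263.] [410. 308.] low front [409. 339.]
0.0595 top back/front [415. 250.] [409. 296.] low front [407. 327.]
0.0475 dowel near top [322. 337.] base [321. 402.] far top [333. 268.] catchtop [169. -31.]
top img dowels [363. 108.] [304. 114.] base plate far? 
0.0535 dowel near top [321. 325.] base [320. 390.] far top [332. 256.] catchtop [167. -44.]
top img dowels [364. 108.] [304. 113.] base plate far?
```

Run:
```python
from g import *
import pickle
s,t=pickle.load(open("c0.pkl","rb"))
cv2.imwrite("pics/a1.png",cv2.resize(s["frame"][128:163,240:275,::-1],None,fx=16,fy=16,interpolation=2))
cv2.imwrite("pics/a2.png",np.clip(1.6*cv2.resize(t["frame"][188:248,168:202,::-1],None,fx=10,fy=10,interpolation=2).astype(float),0,255))
cv2.imwrite("pics/a3.png",np.clip(1.6*cv2.resize(s["frame"][195:232,215:275,::-1],None,fx=12,fy=12,interpolation=2).astype(float),0,255))
s2,t2=pickle.load(open("c12.pkl","rb"))
cv2.imwrite("pics/a4.png",np.clip(1.8*cv2.resize(s2["frame"][165:205,245:285,::-1],None,fx=14,fy=14,interpolation=0).astype(float),0,255))
```

```text
[ WARN:0@0.861] global loadsave.cpp:1063 imwrite_ Unsupported depth image for selected encoder is fallbacked to CV_8U.
```

View pics/a1.png

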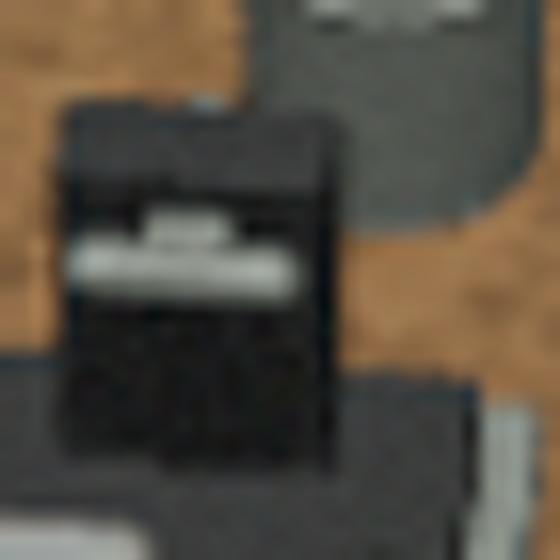

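View pics/a2.png

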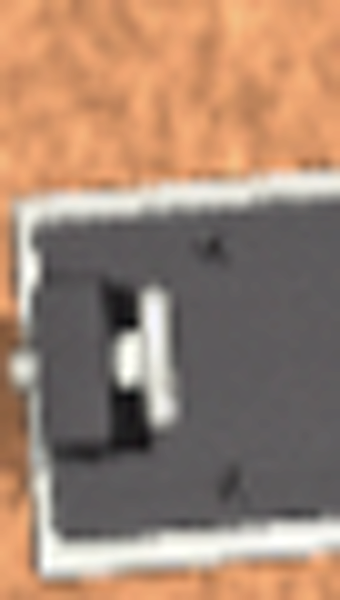

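View pics/a3.png

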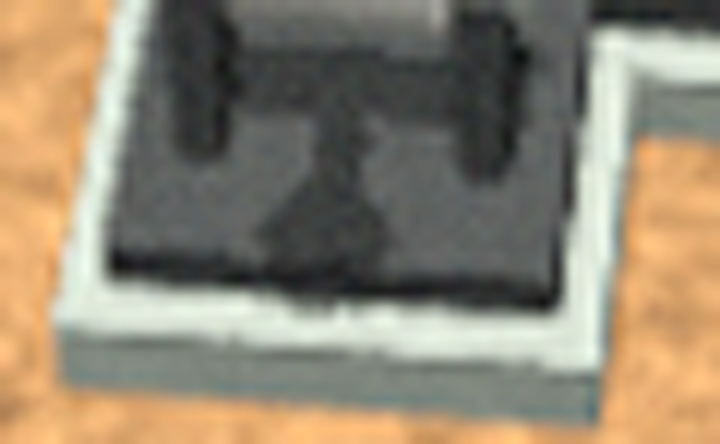

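View pics/a4.png

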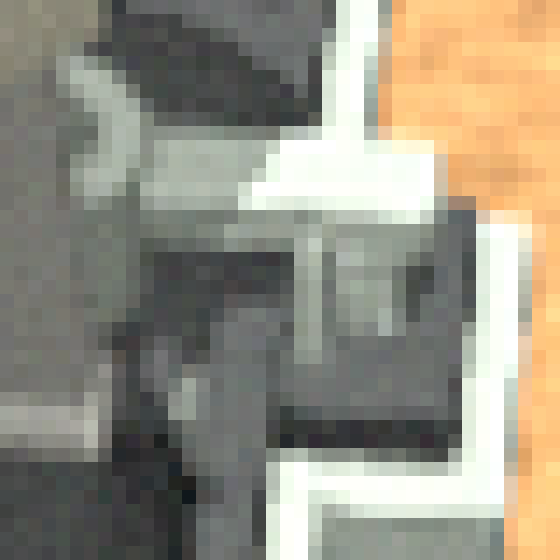

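Run:
```python
from g import *
import pickle
s,t=pickle.load(open("c0.pkl","rb"))
q=lambda x,y,k,x0,y0:(x/k+x0-.5+.5/k,y/k+y0-.5+.5/k)
print("housing front",tri(s,q(198,187,16,240,128),t,q(105,362,10,168,188)))
print("housing back",tri(s,q(205,105,16,240,128),t,q(40,358,10,168,188)))
print("housing base front (plate)",onz(s,*q(198,460,16,240,128),.0395))
print("roller",tri(s,q(185,268,16,240,128),t,q(158,357,10,168,188)))
print("plate hi-x hi-y corner",tri(s,q(475,380,16,240,128),t,q(36,222,10,168,188)))
T=lambda x,y:(x/6+160-.42,y/6+185-.42)
print("plate lowx lowy",tri(s,q(112,247,12,215,195),t,T(578,297)))
print("plate hix lowy",tri(s,q(558,290,12,215,195),t,T(565,108)))
```

```text
housing front (array([0.47529698, 0.20235466, 0.10801145]), np.float64(0.0019431319777901267))
housing back (array([0.47507345, 0.21993943, 0.11221679]), np.float64(0.0014636176039311457))
housing base front (plate) [0.47470932 0.20619941 0.0395    ]
roller (array([0.47618482, 0.18765539, 0.10235594]), np.float64(0.0008518394925613446))
plate hi-x hi-y corner (array([0.52180136, 0.2344627 , 0.04101536]), np.float64(0.0019662023525598283))
plate lowx lowy (array([ 0.44195871, -0.02551169,  0.0407826 ]), np.float64(0.0033878127410198783))
plate hix lowy (array([ 0.53928779, -0.02176134,  0.04191882]), np.float64(0.0020324214677506455))
```

Call:
step_arm(moves=[[[0,0,0,-0.12],[0,0,0,-0.12],[0,0,0,-0.12],[0,0,0,-0.12],[0,0,0,-0.12],[0,0,0,-0.12],[0,0,0,-0.12],[0,0,0,0]]], hand=0.9)

```text
time: 12.07
tool_pos: [0.4922, -0.0719, 0.2956]
tool_rot: [-3.14, -0.001, 1.642]
contact_force: [0.2, 0.6, 0.2]
opening: 0.0825
```

Run:
```python
from g import *
go(.493,-.0745,.213,np.radians(93.8))
s=robot.read_camera("side")
cv2.imwrite("pics/s13.png",cv2.resize(s["frame"][100:230,190:300,::-1],None,fx=4.5,fy=4.5,interpolation=2))
```

```text
t 12.07 pose [ 0.4922 -0.0719  0.2956] [-3.1400e+00 -1.0000e-03  1.6419e+00] F [0.2 0.6 0.2] op 0.0825
tool shift x -0.0026 y 0.0006 z 0.0826 roll 0.0048
```

View pics/s13.png

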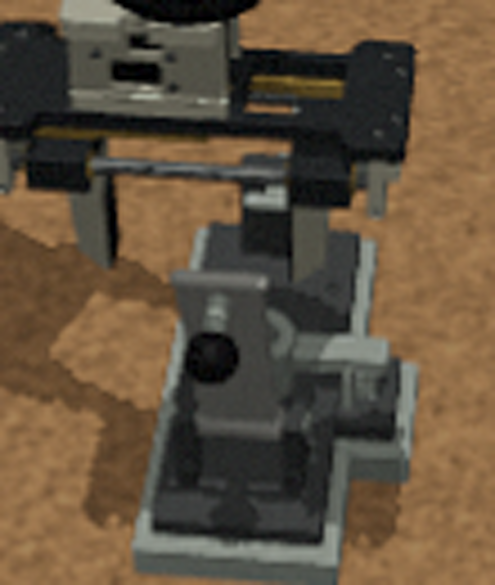

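Call:
step_arm(moves=[[[-0.0025,0.0005,0.015,0.005],[0,0,0.02,0],[0,0,0.02,0],[0,0,0.017,0],[0,0,0.01,0],[0,0,0,0],[0,0,0,0]]])

```text
time: 12.7
tool_pos: [0.493, -0.0753, 0.2141]
tool_rot: [-3.14, -0.001, 1.629]
contact_force: [-0.4, -0.4, 0.3]
opening: 0.0822
```

Run:
```python
from g import *
go(.493,-.0745,.213,np.radians(93.8))
s=robot.read_camera("side")
cv2.imwrite("pics/s14.png",cv2.resize(s["frame"][120:230,190:300,::-1],None,fx=5,fy=5,interpolation=2))
```

```text
t 12.7 pose [ 0.493  -0.0753  0.2141] [-3.1402e+00 -6.0000e-04  1.6289e+00] F [-0.4 -0.4  0.3] op 0.0822
tool shift x 0.0008 y 0.0001 z 0.0011 roll -0.0082
```

View pics/s14.png

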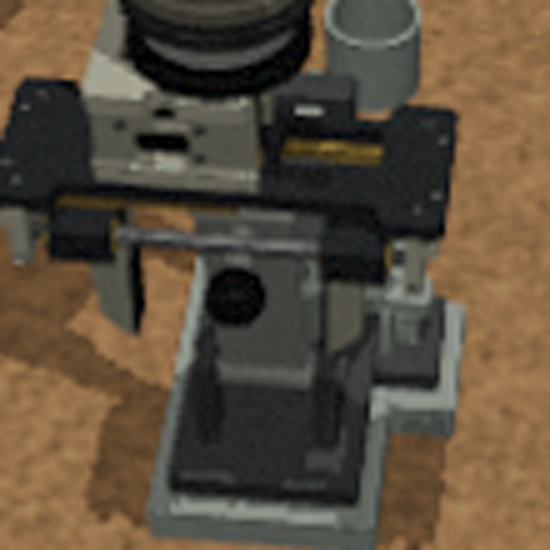

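Call:
step_arm(moves=[[[0,0,0,0],[0,0,0,0],[0,0,0,0],[0,0,0,0],[0,0,0,0],[0,0,0,0],[0,0,0,0],[0,0,0,0]]], hand=0, force=20)

```text
time: 13.42
tool_pos: [0.4932, -0.0761, 0.2145]
tool_rot: [3.142, 0.0, 1.631]
contact_force: [-0.7, 0.8, -0.1]
opening: 0.034
```

Call:
step_arm(moves=[[[0,0,0,0],[0,0,0,0],[0,0,0,0],[0,0,0,0]]])

```text
time: 13.75
tool_pos: [0.4935, -0.076, 0.2145]
tool_rot: [3.141, 0.0, 1.631]
contact_force: [1.6, -0.2, -1.0]
opening: 0.0268
```

Run:
```python
import numpy as np
R=.1642;ph=2.139-.12*np.arange(16);h=R*np.cos(ph);v=R*np.sin(ph)
for a,b,p in zip(np.diff(h),-np.diff(v),ph[1:]): print("%.4f %.4f  theta %.3f"%(a,b,p-.2273))
print(v+.0905-.019+.0025, h)
```

```text
0.0172 -0.0096  theta 1.792
0.0182 -0.0075  theta 1.672
0.0190 -0.0052  theta 1.552
0.0195 -0.0029  theta 1.432
0.0197 -0.0006  theta 1.312
0.0196 0.0018  theta 1.192
0.0193 0.0041  theta 1.072
0.0186 0.0064  theta 0.952
0.0177 0.0086  theta 0.832
0.0166 0.0107  theta 0.712
0.0152 0.0126  theta 0.592
0.0136 0.0143  theta 0.472
0.0117 0.0158  theta 0.352
0.0098 0.0171  theta 0.232
0.0077 0.0181  theta 0.112
[0.21239909 0.22198147 0.22943548 0.2346539  0.23756169 0.238117
 0.23631187 0.23217225 0.22575768 0.21716043 0.20650413 0.19394206
 0.1796549  0.16384814 0.14674911 0.12860375] [-0.08835912 -0.07115563 -0.05292874 -0.03394058 -0.01446427  0.00522008
  0.02482935  0.0440815   0.06269965  0.080416    0.09697575  0.11214072
  0.1256928   0.13743708  0.14720464  0.154855  ]
```

Start gently with the first part of the arc.

Call:
step_arm(moves=[[[0.0086,0,-0.0048,0],[0.0086,0,-0.0048,0],[0.0091,0,-0.0038,0],[0.0091,0,-0.0037,0],[0,0,0,0]]])

```text
time: 14.17
tool_pos: [0.4909, -0.0383, 0.232]
tool_rot: [3.141, -0.001, 1.633]
contact_force: [2.5, 3.4, -3.0]
opening: 0.0267
```

Call:
step_arm(moves=[[[0.0095,0,-0.0026,0],[0.0095,0,-0.0026,0],[0.0097,0,-0.0015,0],[0.0098,0,-0.0014,0],[0,0,0,0]]])

```text
time: 14.58
tool_pos: [0.4883, -0.0001, 0.2396]
tool_rot: [-3.141, -0.001, 1.632]
contact_force: [1.5, 2.0, -5.9]
opening: 0.0266
```

Run:
```python
from g import *
go(.493,-.0745,.213,np.radians(93.8))
s=robot.read_camera("side")
cv2.imwrite("pics/s15.png",cv2.resize(s["frame"][90:230,180:310,::-1],None,fx=4.2,fy=4.2,interpolation=2))
```

```text
t 14.58 pose [ 4.883e-01 -1.000e-04  2.396e-01] [-3.1408e+00 -1.2000e-03  1.6323e+00] F [ 1.5  2.  -5.9] op 0.0266
tool shift x -0.0745 y 0.0001 z 0.0266 roll -0.0048
```

View pics/s15.png

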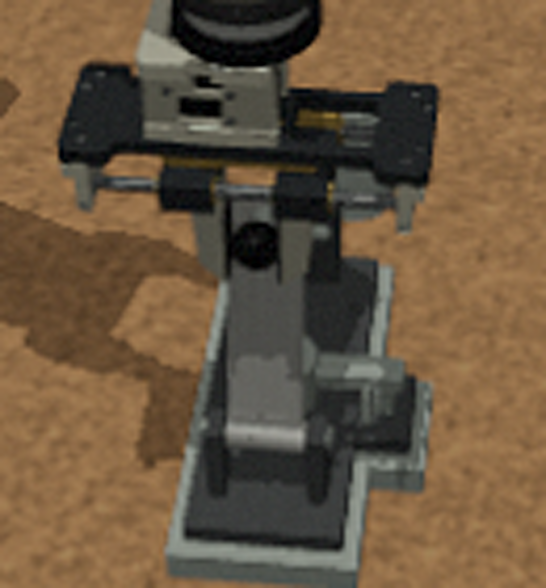

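Call:
step_arm(moves=[[[0.0098,0,0.0002,0],[0.0099,0,0.0002,0],[0.0098,0,0.0011,0],[0.0098,0,0.0011,0],[0.0097,0,0.002,0],[0.0096,0,0.0021,0],[0,0,0,0]]])

```text
time: 15.22
tool_pos: [0.4844, 0.0585, 0.2328]
tool_rot: [-3.14, -0.002, 1.632]
contact_force: [-5.3, 2.5, 0.7]
opening: 0.0266
```

Call:
step_arm(moves=[[[0.0094,0,0.003,0],[0.0092,0,0.0034,0],[0.009,0,0.0041,0],[0.0087,0,0.0045,0],[0,0,0,0]]])

```text
time: 15.63
tool_pos: [0.482, 0.0942, 0.2173]
tool_rot: [-3.139, -0.002, 1.632]
contact_force: [-6.1, 3.1, -0.2]
opening: 0.0266
```

Call:
step_arm(moves=[[[0.0084,-0.0006,0.0052,0],[0.0081,0,0.0055,0],[0.0077,0,0.0061,0],[0.0075,0,0.0065,0],[0,0,0,0]]])

```text
time: 16.05
tool_pos: [0.4798, 0.1254, 0.1937]
tool_rot: [-3.14, -0.001, 1.632]
contact_force: [-3.5, 2.4, -0.3]
opening: 0.0264
```

Call:
step_arm(moves=[[[0.0069,0,0.007,0],[0.0066,0,0.0073,0],[0.006,0,0.0078,0],[0.0057,0,0.008,0],[0,0,0,0]]])

```text
time: 16.47
tool_pos: [0.4781, 0.15, 0.1635]
tool_rot: [-3.139, -0.001, 1.631]
contact_force: [-3.9, 2.8, -2.4]
opening: 0.0266
```

Call:
step_arm(moves=[[[0.0051,0,0.0084,0],[0.0047,0,0.0087,0],[0.0041,0,0.0089,0],[0,0,0,0]]])

```text
time: 16.8
tool_pos: [0.4772, 0.1635, 0.1374]
tool_rot: [-3.139, -0.001, 1.631]
contact_force: [-5.4, 2.5, -2.0]
opening: 0.0267
```

Run:
```python
from g import *
go(.476,.1728,.111,np.radians(93.8))
s=robot.read_camera("side")
cv2.imwrite("pics/s16.png",cv2.resize(s["frame"][90:230,180:310,::-1],None,fx=4.2,fy=4.2,interpolation=2))
```

```text
t 16.8 pose [0.4772 0.1635 0.1374] [-3.1387e+00 -5.0000e-04  1.6309e+00] F [-5.4  2.5 -2. ] op 0.0267
tool shift x 0.0094 y -0.0007 z 0.0264 roll -0.0062
```

View pics/s16.png

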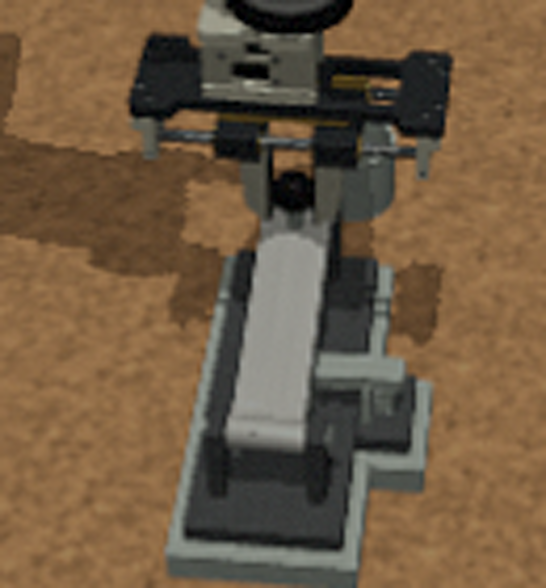

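Call:
step_arm(moves=[[[0.0018,-0.0005,0.005,0],[0.0016,0,0.005,0],[0,0,0,0]]])

```text
time: 17.1
tool_pos: [0.477, 0.1668, 0.1284]
tool_rot: [-3.14, -0.001, 1.631]
contact_force: [-5.0, 4.0, -2.1]
opening: 0.0263
```

Call:
step_arm(moves=[[[0.0008,0,0.003,0],[0.0008,0,0.003,0],[0,0,0,0]]])

```text
time: 17.35
tool_pos: [0.4771, 0.168, 0.124]
tool_rot: [-3.141, -0.0, 1.631]
contact_force: [-8.4, 1.1, 8.6]
opening: 0.0266
```

Call:
step_arm(moves=[[[0.0005,0,0.002,0],[0,0,0,0]]])

```text
time: 17.52
tool_pos: [0.477, 0.1686, 0.1222]
tool_rot: [-3.141, -0.001, 1.631]
contact_force: [-10.2, 1.8, 10.1]
opening: 0.0267
```

Call:
step_arm(moves=[[[0.0003,-0.0008,0.0015,0],[0,0,0,0]]])

```text
time: 17.68
tool_pos: [0.477, 0.169, 0.1208]
tool_rot: [3.14, -0.001, 1.631]
contact_force: [-6.6, 3.1, 8.8]
opening: 0.0265
```

Call:
step_arm(moves=[[[0.0003,0,0.0015,0],[0,0,0,0]]])

```text
time: 17.85
tool_pos: [0.4769, 0.1695, 0.1191]
tool_rot: [3.14, -0.001, 1.631]
contact_force: [-6.3, 3.6, 7.4]
opening: 0.0267
```

Call:
step_arm(moves=[[[0.0003,0,0.0015,0],[0,0,0,0]]])

```text
time: 18.02
tool_pos: [0.4769, 0.17, 0.1173]
tool_rot: [3.14, -0.002, 1.631]
contact_force: [-5.9, 4.9, 4.4]
opening: 0.0269
```

Call:
step_arm(moves=[[[0.0003,0,0.0015,0],[0,0,0,0]]])

```text
time: 18.18
tool_pos: [0.4768, 0.1704, 0.1157]
tool_rot: [3.141, -0.002, 1.631]
contact_force: [-6.1, 5.1, 4.1]
opening: 0.0263
```

Call:
step_arm(moves=[[[0.0003,0,0.0015,0],[0,0,0,0]]])

```text
time: 18.35
tool_pos: [0.4768, 0.1708, 0.114]
tool_rot: [3.141, -0.002, 1.631]
contact_force: [-4.3, 5.4, 3.4]
opening: 0.0264
```

Call:
step_arm(moves=[[[0.0003,0,0.0015,0],[0,0,0,0]]])

```text
time: 18.52
tool_pos: [0.4768, 0.1711, 0.1124]
tool_rot: [3.141, -0.002, 1.63]
contact_force: [-4.3, 5.9, 1.3]
opening: 0.0261
```

Call:
step_arm(moves=[[[0,0,0.0012,0],[0,0,0,0]]])

```text
time: 18.68
tool_pos: [0.4767, 0.1713, 0.1111]
tool_rot: [3.141, -0.002, 1.63]
contact_force: [-5.3, 8.6, 0.6]
opening: 0.0268
```

Call:
step_arm(moves=[[[0,0,0.0012,0],[0,0,0,0]]])

```text
time: 18.85
tool_pos: [0.4768, 0.1713, 0.1108]
tool_rot: [3.14, -0.002, 1.631]
contact_force: [-7.3, 8.0, 7.9]
opening: 0.0272
```

Call:
step_arm(moves=[[[0,0,0.0008,0],[0,0,0,0],[0,0,0,0]]])

```text
time: 19.1
tool_pos: [0.4768, 0.1713, 0.1106]
tool_rot: [3.14, -0.002, 1.631]
contact_force: [-9.5, 5.3, 14.6]
opening: 0.0264
```

Call:
step_arm(moves=[[[0,0,-0.0014,0],[0,0,0,0]]])

```text
time: 19.27
tool_pos: [0.4768, 0.1712, 0.1108]
tool_rot: [3.141, -0.002, 1.63]
contact_force: [-5.7, 6.1, 2.3]
opening: 0.0272
```

Call:
step_arm(moves=[[[0,0,0,0],[0,0,0,0],[0,0,0,0],[0,0,0,0],[0,0,0,0]]], hand=0.6)

```text
time: 19.68
tool_pos: [0.4771, 0.17, 0.11]
tool_rot: [3.141, 0.0, 1.63]
contact_force: [-0.1, -0.1, -0.2]
opening: 0.0535
```

Call:
step_arm(moves=[[[0,0,-0.02,0],[0,0,-0.03,0],[0,0,-0.035,0],[0,0,-0.035,0],[0,0,-0.035,0],[0,0,-0.035,0],[0,0,0,0]]])

```text
time: 20.27
tool_pos: [0.4793, 0.1707, 0.3071]
tool_rot: [3.128, -0.001, 1.631]
contact_force: [0.7, 0.2, -0.0]
opening: 0.0553
```

Run:
```python
from g import *
go(.476,.1728,.111,np.radians(93.8))
s=robot.read_camera("side")
cv2.imwrite("pics/s17.png",cv2.resize(s["frame"][120:230,210:300,::-1],None,fx=5.4,fy=5.4,interpolation=2))
import pickle;pickle.dump(s,open("c17.pkl","wb"))
```

```text
t 20.27 pose [0.4793 0.1707 0.3071] [ 3.1285e+00 -1.5000e-03  1.6307e+00] F [ 0.7  0.2 -0. ] op 0.0553
tool shift x 0.0023 y -0.0031 z 0.1961 roll -0.0064
```

View pics/s17.png

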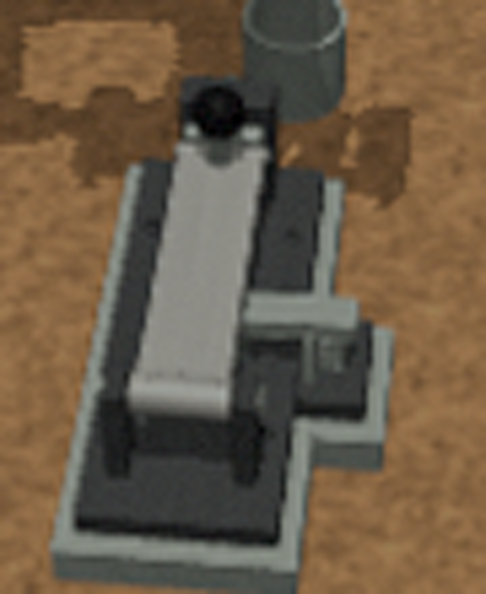

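Run:
```python
from g import *
import pickle
s=pickle.load(open("c17.pkl","rb"))
g=cv2.cvtColor(s["frame"],cv2.COLOR_RGB2GRAY)
x0,y0=240,128;c=cv2.resize(g[y0:y0+25,x0:x0+22],None,fx=8,fy=8,interpolation=2)
m=(c<22).astype(np.uint8);cs,_=cv2.findContours(m,0,2)
k=max(cs,key=cv2.contourArea);print(cv2.minEnclosingCircle(k),[ (v/8+o-.44) for v,o in zip(cv2.minEnclosingCircle(k)[0],(x0,y0))],cv2.contourArea(k))
ex=np.array([np.sin(np.radians(3.8)),-np.cos(np.radians(3.8))])
for th in (0,.03,.06,.09):
    ph=th+.2273;h=.1642*np.cos(ph);v=.1642*np.sin(ph)
    P=np.r_[np.array([.482,.0925])+ex*(.08-h),.0535+.037+v]; print(th,proj(s,P).round(2))
# reference bias: knob in start picture, theta unknown; collar bias ~ -1px row
t=robot.read_camera("top");cv2.imwrite("pics/t17.png",t["frame"][150:300,100:350,::-1].repeat(3,0).repeat(3,1))
```

```text
((83.5, 103.0), 44.634727478027344) [249.9975, 140.435] 4386.0
0 [249.97 141.13]
0.03 [249.89 140.09]
0.06 [249.81 139.09]
0.09 [249.72 138.13]
```

View pics/t17.png

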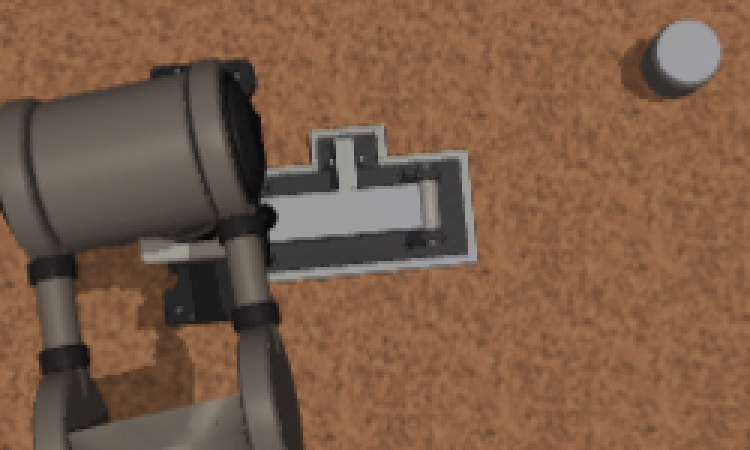

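Run:
```python
from cell import robot
o=robot.observe();print(o["time"],o["contact_force"].round(1))
print(robot.hand_in())
```

```text
20.3667 [-0.1  0.1 -0.2]
the job is handed in; nothing more can be done
None
```

I loaded the lug on the post and closed the leaf under the roller catch. The job was handed in at 20.4 s with the arm clear. No verdict was reported, so what follows rests on my own checks.

- **Seating:** The lug met light resistance about 6 mm above its final height, probably the spring balls, then stopped hard. With the leaf open I leaned on it for about half a second, the wrist reading rising from 12 to 19.5 N, and the TCP did not drop any further. Its underside was then at about 53.4 mm, against about 53 mm for the collar from the pictures. The top view showed the post inside the bore and the shank between the dowels.
- **Closing:** I gripped the knob, swung the leaf over, and met the roller at about 9 to 10 N. The force then fell off, and the leaf stopped hard with at most 14.6 N on it. The final picture shows the knob within about a pixel of its closed position and the leaf staying down after release.
- **Bystanders:** I did not touch the tube offcut or the tin, and both stood where they were in the last pictures.

Some checks were weaker or disagreed:

- The side camera read about 2 mm off against the arm and the top camera.
- From that camera alone the shank looked about 3 mm too high, so I relied on the arm's height and the forces instead.
- The last top view was partly hidden by the arm, so the catch was checked only from the side.
- Sideways forces of up to 10 N showed on the knob while closing.

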